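Snap a retaining clip onto a pivot pin with a fork pusher

TASK

Pick up the wooden-handled fork pusher and with it push the split steel clip along its track onto the flat-sided neck of the pivot pin until it snaps fully home; push firmly to get it over the neck, but do not ram it once it comes up solid. Then lay the pusher back down flat on the bench, clear of the slide block. Let only the pusher touch the clip, and leave the other things where they are.

Things in the scene. Friction and masses are not known exactly. Their poses are not given: they have to be found in the camera images.
- fork_grip (a point): fork pusher, steel with a wooden handle, 173 mm long, lying flat on the bench left or right of the slide block. Point: middle of the handle, 10 mm above the bench as it lies; x along the tool to the fork, z up. Handle 24 mm wide (y), 20 mm high, flat sides, from x = -47 to +27 mm, then a collar 32 mm wide that bears on the fingers when pushing. 0.18 kg, balanced close to this point.
- fork_tip (a point): same tool: point between the ends of its two tines, 120 mm ahead of the handle point at the same height, axes as there. Blade and tines are 7 mm thick (z +-3.5 mm). Each tine is 8 mm wide, centred at y = +-11 mm, with a flat end at x = 0; the slot between them is 14 mm wide and 14 mm deep; the fork is 30 mm wide over all.
- fixture: slide block, dark steel, 120 x 64 mm, 30 mm high, fixed to the bench, with a bolted foot 10 mm high on each side (110 mm wide over the feet). Origin at the centre of its underside, z up, x along its track in the push direction. On top an open-ended track along x, 44 mm wide between rails 6 mm high; its floor lies 30 mm above the origin.
- pin_mark (a point): middle of the pivot pin's slot, on the track's floor and centre line, 18 mm ahead of the slide block's centre. The pin stands fixed up to 12 mm before or behind this mark along x; just where is not measured and has to be felt. Its neck is 12 mm long (x), 18 mm wide with flat sides, 10.5 mm high; above it a round head 25 mm across reaches 20.5 mm above the floor.
- clip: split steel clip, 40 mm wide, 40 mm long, 8 mm thick, flat in the track, mouth to the pin. Origin: underside, where the pin's axis comes when the clip is home; x to the mouth, z up. Flat back face for the tines at x = -15 mm, with a tab in its middle 10 mm wide back to x = -21.5 mm that goes into the fork's slot. Barbs at x = 9 mm, flared tips to x = 18 mm.
- clip_left (a joint): angle of the clip's springy left (+y) arm: 0 closed, about 0.14 when spread by the neck, 0 again when snapped home. Pushing the clip on takes up to about 9 N while the arms spread (some 5 mm), then 1 to 3 N as the barbs slide along the neck (some 10 mm); they snap in behind it and 2 to 5 mm on the heel comes up solid. Over 15 N on the clip is too hard.
- clip_right (a joint): the same for the right arm
- pliers: bystander: pliers, 166 x 59 x 14 mm, loose, on the side of the slide block where the fork pusher is not
- hex_nut: bystander: hexagon nut, 24 x 27 x 13 mm, loose
- hex_bolt: bystander: hexagon bolt, 62 mm long, loose
- bronze_collar: bystander: stepped bronze ring, 52 mm across, 20 mm high, loose

How it is judged:
By the outcome, as a careful person would: the job done as asked, in the order asked, and still so for the second after the job is handed in, with the robot touching nothing.
It also fails if it takes over 61 s, if anything falls off the work surface, if the arm or the gripper's body presses on something with over 40 N, if the wrist force passes 120 N, or if a joint passes its speed limit or range.

ROBOT

A 7-joint arm with a two-finger parallel gripper is mounted at the origin on a cart in front of the work surface, level with it; the furniture and walls round the work are solid. World frame = base frame: x ahead of the robot, y to its left, z up, the work surface at z = 0. Lengths are in m, angles in rad, forces in N, time in s.
With the tool pointing down it reaches from about 0.35 to 0.9 m from the base axis. Payload 7.2 kg.
Tool frame: the origin (TCP) lies between the finger pads; the fingertips stand 11 mm ahead of it and the grasp point (between the pads) lies 8 mm behind it (arm.tip_reach is the distance from the TCP to the fingertips, in m); z points along the fingers, y is the direction in which the jaws open and shut (so a half turn about z gives the same grasp; the last joint's range is limited). The gripper opens to 85 mm and grips with 20 to 120 N. Pads are 22 mm wide; open, the fingers measure 114 mm over their backs; the gripper's body (76 mm by 85 mm) begins 54 mm behind the grasp point. The pads swing forward as they close: fully open they stand 13 mm farther back than shut.
Start: joints at [1.281, 0.411, -0.013, 1.596, 0.006, 1.134, -0.082], TCP at [0.137, -0.61, 0.242] pointing down, gripper open.
Joint ranges: [-2.95, 2.95], [-0.29, 1.99], [-1.47, 1.44], [0.14, 2.54], [-1.03, 4.17], [0.13, 1.85], [-2.86, 2.86]. Speed limits (rad/s): [2.39, 2.39, 3.01, 3.01, 3.14, 3.14, 3.14].

INTERFACE

Orientations are given as a rotation vector (axis times angle).
In Python, from cell import arm gives the robot as it stands. The module is installed in compiled form; this text tells all that it offers.
- The arm moves only by the shell command python3 -m inch 'ROWS'. ROWS is text: rows parted by semicolons, each of 7 numbers parted by spaces: the shift along the world's x, y, z in units of 30 mm (1.0 is 30 mm), then the turn, a rotation vector about the world's x, y, z in degrees, then the finger opening in mm, from 0 to 85.4. A call has 1 to 20 rows; each row shifts and turns the commanded pose from where the row before left it; what a row does not reach is not made up. A row lasts 1/10 s, in which the tool goes at most 50 mm and 8.59 degrees, less where a joint would pass 70% of its speed; a pose out of reach is approached as far as the arm can. A call is refused whole if a number of a shift passes 1 or a number of a turn 8.59, either way. A call with a gripper value outside its range is refused whole. The fingers move at their own pace and stop on an object; the grip force is fixed at half the most. Time passes only in rows, so rows that do not move let the fingers close. It gives the time, the measured TCP pose, the force and the opening at its end, in the units of the state.
- arm.state(): the state, without advancing time (a new reading comes with each control period).
- arm.get_image(name): name is "side" or "top" or "wrist"; returns the picture (420x560x3 uint8, blue, green, red); there is no depth.
- arm.camera_params(name): a dict with "K" (3x3 intrinsics, pixels), "k1" (the pictures are not rectified: a ray, as slopes to the right and down, at radius r is drawn at 1 + k1 r^2 times it, then the intrinsics apply), "xyz" and "orientation" of the camera in the world. Camera axes: x right, y down, z forward; pixel columns grow to the right and rows downward; lengths in m; the calibration is good to about 2 mm. A picture is of the moment at which its call begins: read the wrist's pose just before it. camera_params takes no time and is no camera call; for the wrist camera it gives the pose at the moment of the call.
- arm.hand_in(): hands the job in, once; it reports no verdict.
The state is a dict: "clock": time; "joint_positions": joint angles; "qd": joint speeds; "effort": joint torques, N m; "position": TCP position; "orientation": TCP orientation; "force": force on the tool from outside, world axes, zero at the start; "torque": the same for the moment, N m; "finger_gap": opening from 0.0 (shut) to 1.0 (fully open).
Only numpy, scipy, OpenCV 4.12 (cv2) and the standard library are available. Lean on these libraries where they do the work, as an engineer would, in place of code of your own. Each camera call takes 0.05 s, during which the arm holds its last target. There are 200 camera calls.

## Working session

There is one attempt and no reset: what is moved stays moved. The work goes in short steps, Python scripts to look and compute and a shell command to move; the robot and the scene stay as the last step left them, time stands still between calls to the robot, and variables do not carry over. Pictures are saved under pics/ and viewed, about 8 in all and at most 12, crops included, and the job is handed in when it is done.

```bash
mkdir -p pics; cat > h.py <<'E'
import numpy as np, cv2
from cell import arm
from scipy.spatial.transform import Rotation as R
def cam(n):
    p=arm.camera_params(n); o=np.array(p["orientation"],float)
    M=o if o.shape==(3,3) else (R.from_rotvec(o).as_matrix() if o.size==3 else R.from_quat(o).as_matrix())
    return np.array(p["K"],float),float(p["k1"]),np.array(p["xyz"],float),M
def ray(c,u,v):
    K,k1,t,M=c
    q=cv2.undistortPoints(np.array([[[u,v]]],float),K,np.array([k1,0,0,0,0.]))[0,0]
    return t,M@np.array([q[0],q[1],1])
def onplane(c,u,v,z):
    t,d=ray(c,u,v); return t+d*(z-t[2])/d[2]
def proj(c,P):
    K,k1,t,M=c; q=M.T@(np.array(P,float)-t); s=q[:2]/q[2]; s=s*(1+k1*(s@s)); return (K@[s[0],s[1],1])[:2]
def st():
    s=arm.state(); print(round(s["clock"],2),np.round(s["position"],4),np.round(s["orientation"],3),np.round(s["force"],1),round(s["finger_gap"],3)); return s
E
python3 - <<'E'
from h import *
st()
print(arm.state()["joint_positions"])
for n in("top","side"):
    print(n,arm.camera_params(n)); cv2.imwrite(f"pics/{n}0.png",arm.get_image(n))
E
```

```text
0.0 [ 0.1373 -0.6092  0.2414] [-3.121 -0.348  0.   ] [ 0.6 -0.4 -0.1] 1.002
[ 1.28081306  0.41188203 -0.01268964  1.59708058  0.00558253  1.13428176
 -0.08216944]
top {'K': array([[481.93831055,   0.        , 286.49284636],
       [  0.        , 481.93831055, 211.29158987],
       [  0.        ,   0.        ,   1.        ]]), 'k1': -0.14968114031427152, 'xyz': array([ 0.4611167 , -0.06801409,  0.99567634]), 'orientation': array([-2.13370179,  2.14085192, -0.16997725])}
side {'K': array([[385.55846717,   0.        , 272.3191431 ],
       [  0.        , 385.55846717, 212.67830488],
       [  0.        ,   0.        ,   1.        ]]), 'k1': -0.011232627695181073, 'xyz': array([ 0.67918594, -0.89773568,  0.47920105]), 'orientation': array([-2.05465537, -0.07316882,  0.06539026])}
```

View pics/top0.png

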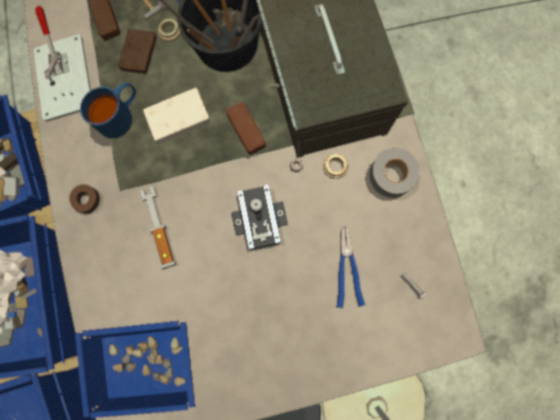

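View pics/side0.png

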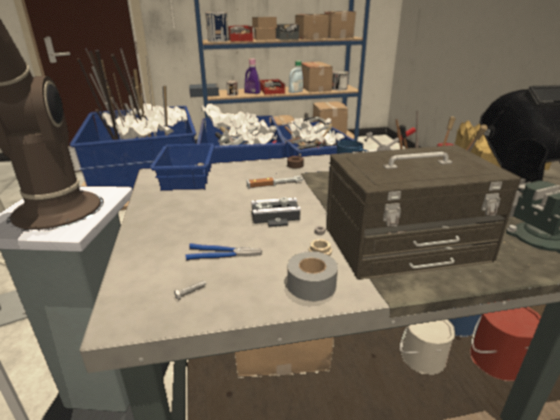

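The top view shows the fork pusher at about (157,228) with its tines at (149,191). The slide block is at (260,218), with the pin at about (257,204) and the clip at about (262,228). Pliers, bolt, ring and nut are all to the right of the block. I'll measure from an enlarged crop.

```bash
python3 - <<'E'
from h import *
im=cv2.imread("pics/top0.png")
c1=cv2.resize(im[180:280,130:300],None,fx=4.7,fy=4.7,interpolation=cv2.INTER_CUBIC)
cv2.imwrite("pics/crop0.png",c1)
c=cam("top")
hsv=cv2.cvtColor(im,cv2.COLOR_BGR2HSV)
m=cv2.inRange(hsv,(5,130,90),(25,255,255)); m[:,:135]=0;m[:,190:]=0;m[:180]=0;m[280:]=0
k,lab,s,ce=cv2.connectedComponentsWithStats(m)
i=1+s[1:,4].argmax(); ys,xs=np.where(lab==i)
P=np.array([onplane(c,x,y,.018)[:2] for x,y in zip(xs,ys)])
r=cv2.minAreaRect((P*1000).astype(np.float32)); print("handle",s[i],ce[i],r)
for uv in[(149,191),(157,230),(260,218),(257,204),(262,228)]: print(uv,onplane(c,*uv,.01 if uv[0]<200 else .03))
E
```

```text
handle [153 228  20  36 378] [162.48941799 245.15873016] ((549.6318969726562, 188.32984924316406), (71.23566436767578, 23.415109634399414), 18.60067367553711)
(149, 191) [0.66484576 0.22372541 0.01      ]
(157, 230) [0.58183796 0.20306123 0.01      ]
(260, 218) [ 0.6035618  -0.01311825  0.03      ]
(257, 204) [ 0.63239278 -0.0068428   0.03      ]
(262, 228) [ 0.58313282 -0.01726715  0.03      ]
```

View pics/crop0.png

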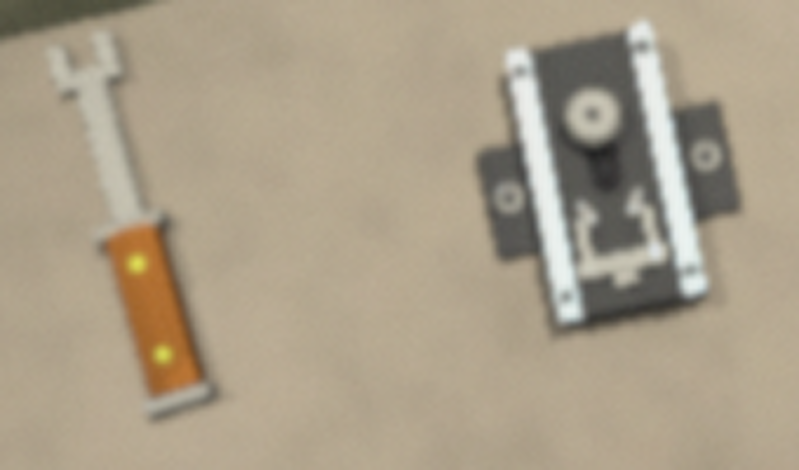

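```bash
python3 - <<'E'
from h import *
c=cam("top"); f=lambda u,v,z:onplane(c,130+(u+.5)/4.7-.5,180+(v+.5)/4.7-.5,z)
# fork (crop px)
tl=f(55,48,.0135)[:2];tr=f(103,35,.0135)[:2];tip=(tl+tr)/2
cl=f(103,237,.015)[:2];cr=f(166,217,.015)[:2];cap=(f(150,408,.018)+f(211,392,.018))[:2]/2
col=(cl+cr)/2
print("tip",tip,"collar",col,"cap",cap)
d=tip-cap;print("fork yaw",np.degrees(np.arctan2(d[1],d[0])),np.linalg.norm(d), "grip from tip",tip-.12*d/np.linalg.norm(d))
A,B,C,D=[f(*p,.036)[:2] for p in((518,52),(642,27),(568,320),(694,293))]
e=(A+B-C-D)/2;print("block c",(A+B+C+D)/4,"yaw",np.degrees(np.arctan2(e[1],e[0])),np.linalg.norm(e),np.linalg.norm(A-B))
for n,p,z in(("pinhead",(592,116),.0505),("tab back",(625,284),.038),("clip backL",(580,272),.038),("clip backR",(665,258),.038)):
  q=f(*p,z)[:2];r=q-(A+B+C+D)/4;y=np.arctan2(e[1],e[0]);print(n,q,"blk",r@[np.cos(y),np.sin(y)],r@[-np.sin(y),np.cos(y)])
s=st();print(R.from_rotvec(s["orientation"]).as_matrix().round(3),arm.tip_reach)
E
```

```text
tip [0.66968505 0.22856121] collar [0.58559829 0.19927   ] cap [0.50942159 0.17547718]
fork yaw 18.326406420440335 0.16882621529144318 grip from tip [0.55577137 0.19082961]
block c [ 0.60646365 -0.01015268] yaw 11.027687554462519 0.11809572652618333 0.054772183616879015
pinhead [ 0.62818641 -0.00527971] blk 0.022253764020142675 0.0006277820572285398
tab back [ 0.5579189  -0.01895761] blk -0.04933260280523251 0.0006434505827314703
clip backL [5.63086387e-01 2.09895900e-04] blk -0.04059410682111507 0.01846857365847398
clip backR [ 0.56897651 -0.03593409] blk -0.04172649142612263 -0.01813468911217612
0.1 [ 0.1374 -0.6093  0.2415] [-3.121 -0.348  0.   ] [ 0.2 -0.  -0.2] 0.998
[[ 0.975  0.22  -0.   ]
 [ 0.22  -0.975  0.001]
 [-0.    -0.001 -1.   ]] 0.011
```

```bash
python3 -m inch '0.7 0.7 0 0 0 2.8 85;0.7 0.9 0 0 0 2.8 85;0.7 1 0 0 0 0 85;0.7 1 0 0 0 0 85;0.7 1 0 0 0 0 85;0.7 1 0 0 0 0 85;0.7 1 0 0 0 0 85;0.7 1 0 0 0 0 85;0.7 1 0 0 0 0 85;0.7 1 0 0 0 0 85;0.7 1 0 0 0 0 85;0.7 1 0 0 0 0 85;0.7 1 0 0 0 0 85;0.7 1 0 0 0 0 85;0.7 1 0 0 0 0 85;0.7 1 0 0 0 0 85;0.7 1 0 0 0 0 85;0.7 1 0 0 0 0 85;0.7 1 0 0 0 0 85;0.5 1 0 0 0 0 85' | tail -1
python3 -m inch '0.2 1 0 0 0 0 85;0.1 1 0 0 0 0 85;0 1 0 0 0 0 85;0 1 0 0 0 0 85;0 1 0 0 0 0 85;0 1 0 0 0 0 85;0 0.7 0 0 0 0 85;0 0.4 0 0 0 0 85;0 0 0 0 0 0 85;0 0 0 0 0 0 85'|tail -1
python3 - <<'E'
from h import *
s=st();print(np.round(arm.state()["joint_positions"],2))
c=cam("wrist");im=arm.get_image("wrist");cv2.imwrite("pics/w1.png",im)
print(arm.camera_params("wrist")); np.savez("w1.npz",K=c[0],k=c[1],t=c[2],M=c[3])
E
```

```text
finger_gap: 0.997
finger_gap: 0.994
3.1 [0.5606 0.1901 0.242 ] [ 3.101e+00  4.990e-01 -1.000e-03] [0.3 0.3 0.8] 0.994
[-0.03  0.4  -0.51  1.65  0.21  1.14 -1.85]
{'K': array([[315.57869246,   0.        , 275.90169312],
       [  0.        , 315.57869246, 207.53032839],
       [  0.        ,   0.        ,   1.        ]]), 'k1': -0.07509930527320773, 'xyz': array([0.63208749, 0.212983  , 0.37363342]), 'orientation': array([ 2.33519495, -1.68979286, -0.2580156 ])}
```

View pics/w1.png

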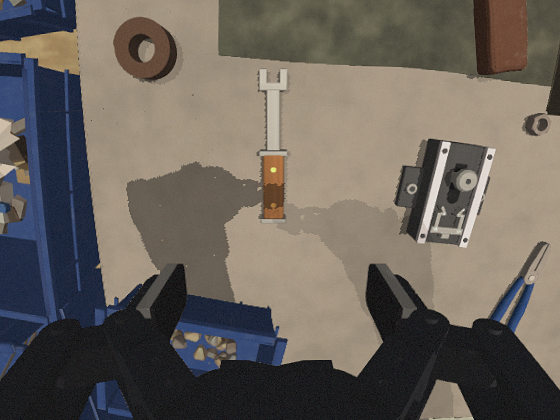

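The wrist view is sharp. The tine ends are at (262,69) and (284,69), the collar's front edge at y≈150 and the cap's end at y≈221. The block is at about (455,192).

```bash
python3 - <<'E'
from h import *
z=np.load("w1.npz");c=(z["K"],float(z["k"]),z["t"],z["M"])
im=cv2.imread("pics/w1.png");hsv=cv2.cvtColor(im,cv2.COLOR_BGR2HSV)
m=cv2.inRange(hsv,(5,110,40),(25,255,255));m[:,:250]=0;m[:,300:]=0;m[:140]=0;m[230:]=0
ys,xs=np.where(m);P=np.array([onplane(c,x,y,.018)[:2] for x,y in zip(xs,ys)])
print("handle",cv2.minAreaRect((P*1000).astype(np.float32)))
g=lambda u,v,z:onplane(c,u,v,z)[:2]
tip=g(272.8,68.5,.0135);col=g(273.3,150,.015);cap=g(273,221,.012)
print(tip,col,cap)
for a,b in((cap,tip),(col,tip)):
  d=b-a;y=np.arctan2(d[1],d[0]);print("yaw",np.degrees(y),np.linalg.norm(d),tip-.12*d/np.linalg.norm(d))
A,B,C,D=g(428,140,.036),g(495,148,.036),g(417,242,.036),g(472,247,.036)
mm=(A+B+C+D)/4;e=(A+B-C-D)/2;y=np.arctan2(e[1],e[0]);print("blk",mm,np.degrees(y),np.linalg.norm(e),np.linalg.norm(A-B),np.linalg.norm(C-D))
c2=cv2.resize(im[125:260,390:520],None,fx=4.4,fy=4.4,interpolation=cv2.INTER_CUBIC);cv2.imwrite("pics/w1c.png",c2)
E
```

```text
handle ((547.816162109375, 188.8548583984375), (75.08150482177734, 23.25206756591797), 18.662168502807617)
[0.67068406 0.22935187] [0.58859216 0.20184167] [0.50651356 0.17534034]
yaw 18.211029166298747 0.17282707284139287 [0.55669463 0.19184974]
yaw 18.526761398397323 0.08657881192301586 [0.55690302 0.19122217]
blk [ 0.60686687 -0.00817396] 18.0109805654477 0.11881042728940364 0.07889765238675388 0.07065027696259898
```

View pics/w1c.png

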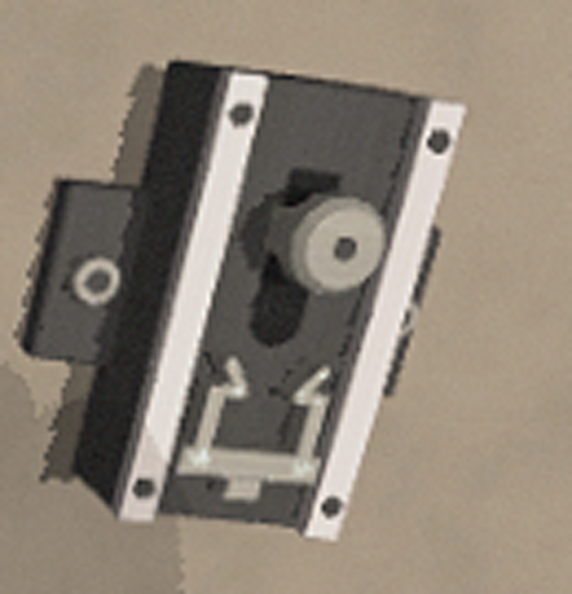

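```bash
python3 - <<'E'
from h import *
z=np.load("w1.npz");c=(z["K"],float(z["k"]),z["t"],z["M"])
g=lambda u,v,z:onplane(c,390+(u+.5)/4.4-.5,125+(v+.5)/4.4-.5,z)[:2]
A,B,C,D=g(228,70,.036),g(467,104,.036),g(119,519,.036),g(337,541,.036)
mm=(A+B+C+D)/4;e=(A+B-C-D)/2;y=np.arctan2(e[1],e[0]);print("blk",mm,np.degrees(y),np.linalg.norm(e),np.linalg.norm(A-B),np.linalg.norm(C-D))
h=[g(*p,.036) for p in((241,113),(438,141),(144,487),(331,506))];hm=sum(h)/4;e2=(h[0]+h[1]-h[2]-h[3]);print("screws",hm,np.degrees(np.arctan2(e2[1],e2[0])))
for n,p,zz in(("pin",(344,248),.0505),("tabback",(240,497),.038),("backL",(180,476),.038),("backR",(318,481),.038),("backmid",(250,478),.038)):
  q=g(*p,zz);r=q-mm;print(n,q,r@[np.cos(y),np.sin(y)],r@[-np.sin(y),np.cos(y)])
E
```

```text
blk [ 0.60706947 -0.01032151] 12.335448307680867 0.11986412316772019 0.06480727138845163 0.06365555643779772
screws [ 0.6070667  -0.01046072] 12.021522824736586
pin [ 0.62877109 -0.00578629] 0.022169482273042995 -0.0002057004811899907
tabback [ 0.55861122 -0.01990062] -0.049385962125969095 0.0009944053495778641
backL [ 0.55892468 -0.00113748] -0.04507127414921325 0.019257405040591875
backR [ 0.56948268 -0.03867914] -0.042777226220357976 -0.01967310447420294
backmid [ 0.5643814  -0.01995383] -0.04376036040970968 -0.00029028293881506757
```

```bash
python3 -m inch '0.28 0.18 -0.5 0 0 0 85;0 0 -0.7 0 0 0 85;0 0 -0.7 0 0 0 85;0 0 -0.7 0 0 0 85;0 0 -0.7 0 0 0 85;0 0 -0.7 0 0 0 85;0 0 -0.7 0 0 0 85;0 0 -0.7 0 0 0 85;0 0 -0.6 0 0 0 85;0 0 -0.5 0 0 0 85;0 0 -0.4 0 0 0 85;0 0 -0.2 0 0 0 85;0 0 -0.2 0 0 0 85;0 0 0 0 0 0 85;0 0 0 0 0 0 85;0 0 0 0 0 0 85'
python3 - <<'E'
from h import *
st()
E
```

```text
clock: 4.75
position: [0.5693, 0.1969, 0.024]
orientation: [-3.101, -0.5, -0.002]
force: [-0.0, 0.3, 0.9]
finger_gap: 0.998
4.75 [0.5693 0.1969 0.024 ] [-3.101e+00 -5.000e-01 -2.000e-03] [-0.   0.3  0.9] 0.998
```

```bash
python3 -m inch '0 -0.04 -0.2 0 0 0 85;0 0 -0.16 0 0 0 85;0 0 0 0 0 0 60;0 0 0 0 0 0 40;0 0 0 0 0 0 30;0 0 0 0 0 0 10;0 0 0 0 0 0 10;0 0 0 0 0 0 10;0 0 0 0 0 0 10;0 0 0 0 0 0 10;0 0 0 0 0 0 10;0 0 0 0 0 0 10'
```

```text
clock: 5.95
position: [0.5691, 0.1957, 0.0129]
orientation: [-3.101, -0.5, -0.001]
force: [-0.3, 0.1, 4.6]
finger_gap: 0.264
```

```bash
python3 -m inch '0 0 0.3 0 0 0 10;0 0 0.6 0 0 0 10;0 0 0.8 0 0 0 10;0 0 0.8 0 0 -3 10;0 0 0.5 0 0 -3.2 10;0 0 0 0 0 0 10;0 0 0 0 0 0 10'
# go behind the block (TCP at block x about -190, high)
python3 -m inch '-0.5 -0.7 0 0 0 0 10;-0.6 -0.9 0 0 0 0 10;-0.6 -0.9 0 0 0 0 10;-0.6 -0.9 0 0 0 0 10;-0.6 -0.9 0 0 0 0 10;-0.6 -0.9 0 0 0 0 10;-0.6 -0.9 0 0 0 0 10;-0.2 -0.7 0 0 0 0 10;0 -0.4 0 0 0 0 10;0 0 0 0 0 0 10;0 0 0 0 0 0 10;0 0 0 0 0 0 10'
python3 - <<'E'
from h import *
st();c=cam("wrist");im=arm.get_image("wrist");cv2.imwrite("pics/w2.png",im)
np.savez("w2.npz",K=c[0],k=c[1],t=c[2],M=c[3])
E
```

```text
clock: 6.65
position: [0.5685, 0.1952, 0.1022]
orientation: [3.123, 0.334, -0.001]
force: [-0.8, 0.4, -2.6]
finger_gap: 0.267
clock: 7.85
position: [0.4404, -0.0192, 0.1024]
orientation: [-3.123, -0.334, -0.0]
force: [0.5, 0.2, -1.7]
finger_gap: 0.263
7.85 [ 0.4404 -0.0192  0.1024] [-3.123 -0.334 -0.   ] [ 0.5  0.2 -1.7] 0.263
```

View pics/w2.png

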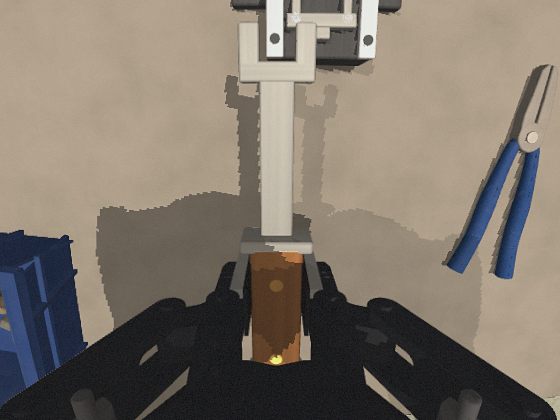

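```bash
python3 - <<'E'
from h import *
z=np.load("w2.npz");c=(z["K"],float(z["k"]),z["t"],z["M"])
T=np.array([.4404,-.0192]);y=np.radians(12.22);ex=np.array([np.cos(y),np.sin(y)]);ey=np.array([-ex[1],ex[0]])
def q(n,u,v,zz,o=T,ex=ex,ey=ey):
  r=onplane(c,u,v,zz)[:2];print(n,r.round(4),((r-o)@ex).round(4),((r-o)@ey).round(4))
for zz in(.099,.103,.107):
  print(zz);q("L out",238.5,23,zz);q("R out",316,23,zz);q("heelL",239,82,zz);q("heelR",315,81,zz)
q("collarfrontL",243,243,.113-.003)
b=np.array([.607,-.0103]);y=np.radians(12.1);bx=np.array([np.cos(y),np.sin(y)]);by=np.array([-bx[1],bx[0]])
q("screwL",274.5,38.5,.036,b,bx,by);q("screwR",368,40.5,.036,b,bx,by);q("tab",323,39,.038,b,bx,by);q("railLend",274,57,.036,b,bx,by)
E
```

```text
0.099
L out [0.5426 0.0174] 0.1077 0.0141
R out [ 0.549 -0.012] 0.1077 -0.016
heelL [0.521  0.0131] 0.0857 0.0145
heelR [ 0.5279 -0.0168] 0.0861 -0.0162
0.103
L out [0.5418 0.0168] 0.1067 0.0137
R out [ 0.548  -0.0118] 0.1067 -0.0155
heelL [0.5208 0.0126] 0.0853 0.014
heelR [ 0.5275 -0.0164] 0.0857 -0.0157
0.107
L out [0.5409 0.0161] 0.1057 0.0132
R out [ 0.5469 -0.0115] 0.1057 -0.015
heelL [0.5206 0.0121] 0.085 0.0136
heelR [ 0.5271 -0.016 ] 0.0854 -0.0152
collarfrontL [ 0.4572 -0.0016] 0.0201 0.0136
screwL [0.5522 0.0055] -0.0503 0.0269
screwR [ 0.5632 -0.0475] -0.0506 -0.0272
tab [ 0.5576 -0.0216] -0.0507 -0.0007
railLend [0.5423 0.0036] -0.0603 0.0272
```

```bash
python3 -m inch '0.17 -0.4 0 0 0 0 10;0.16 -0.39 0 0 0 0 10;0 0 -0.3 0 0 0 10;0 0 -0.5 0 0 0 10;0 0 -0.5 0 0 0 10;0 0 -0.3 0 0 0 10;0 0 -0.21 0 0 0 10;0 0 0 0 0 0 10;0 0 0 0 0 0 10;0 0 0 0 0 0 10'
python3 - <<'E'
from h import *
st();c=cam("wrist");im=arm.get_image("wrist");cv2.imwrite("pics/w3.png",cv2.resize(im[0:110,200:360],None,fx=5,fy=5,interpolation=cv2.INTER_CUBIC))
np.savez("w3.npz",K=c[0],k=c[1],t=c[2],M=c[3])
E
```

```text
clock: 8.9
position: [0.4502, -0.0442, 0.0487]
orientation: [3.124, 0.331, 0.001]
force: [-0.1, 0.3, -1.6]
finger_gap: 0.263
8.9 [ 0.4502 -0.0442  0.0487] [3.124e+00 3.310e-01 1.000e-03] [-0.1  0.3 -1.6] 0.263
```

View pics/w3.png

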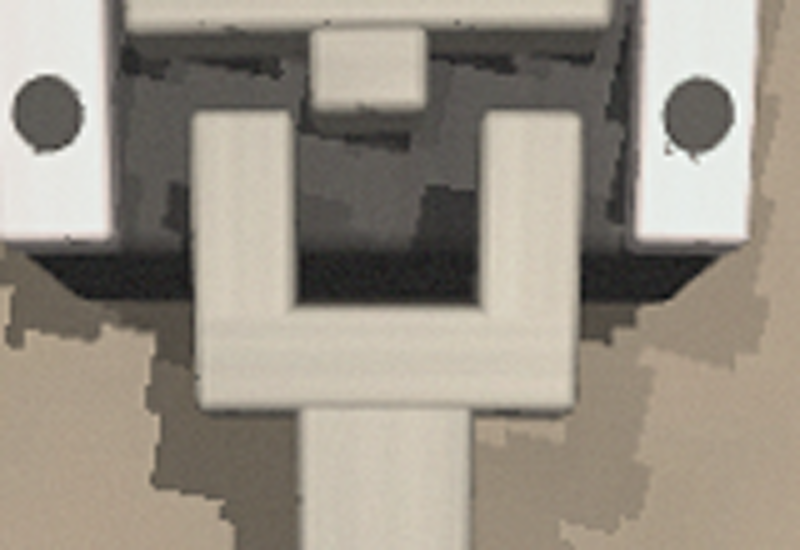

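The crop shows the tines entering the open track end. Slot centre is at x≈386, track centre at x≈374 and tab centre at x≈369, so the fork sits about 1 mm too far right. I'll correct that and lower it to feel the floor.

```bash
python3 -m inch '0 0.037 -0.1 0 0 0 10;0 0 -0.1 0 0 0 10;0 0 -0.05 0 0 0 10;0 0 0 0 0 0 10;0 0 0 0 0 0 10'
python3 -m inch '0 0 -0.033 0 0 0 10;0 0 0 0 0 0 10;0 0 0 0 0 0 10'
python3 -m inch '0 0 -0.033 0 0 0 10;0 0 0 0 0 0 10;0 0 0 0 0 0 10'
python3 -m inch '0 0 -0.033 0 0 0 10;0 0 0 0 0 0 10;0 0 0 0 0 0 10'
```

```text
clock: 9.45
position: [0.4497, -0.0431, 0.0406]
orientation: [-3.124, -0.332, 0.0]
force: [0.2, -0.1, -2.1]
finger_gap: 0.267
clock: 9.75
position: [0.4498, -0.0431, 0.0397]
orientation: [-3.124, -0.331, 0.0]
force: [0.1, -1.0, -2.1]
finger_gap: 0.267
clock: 10.05
position: [0.4497, -0.0431, 0.0387]
orientation: [3.124, 0.331, -0.0]
force: [0.2, -0.7, -1.3]
finger_gap: 0.266
clock: 10.35
position: [0.4497, -0.0431, 0.0377]
orientation: [3.124, 0.331, -0.0]
force: [1.0, 0.2, -1.8]
finger_gap: 0.265
```

```bash
python3 -m inch '0 0 -0.02 0 0 0 10;0 0 0 0 0 0 10;0 0 0 0 0 0 10'
python3 -m inch '0 0 -0.02 0 0 0 10;0 0 0 0 0 0 10;0 0 0 0 0 0 10'
python3 -m inch '0 0 -0.02 0 0 0 10;0 0 0 0 0 0 10;0 0 0 0 0 0 10'
```

```text
clock: 10.65
position: [0.4498, -0.0431, 0.0371]
orientation: [3.124, 0.331, -0.0]
force: [0.5, 0.3, -1.8]
finger_gap: 0.261
clock: 10.95
position: [0.4498, -0.0431, 0.0365]
orientation: [3.124, 0.331, -0.0]
force: [0.6, 0.7, -1.3]
finger_gap: 0.263
clock: 11.25
position: [0.4498, -0.0431, 0.036]
orientation: [3.124, 0.331, 0.0]
force: [-0.3, 0.2, -0.0]
finger_gap: 0.264
```

```bash
python3 -m inch '0 0 -0.02 0 0 0 10;0 0 0 0 0 0 10;0 0 0 0 0 0 10'
```

```text
clock: 11.55
position: [0.4498, -0.0431, 0.0354]
orientation: [3.124, 0.331, 0.0]
force: [-1.4, -0.9, 1.4]
finger_gap: 0.266
```

```bash
python3 -m inch '0 0 0.065 0 0 0 10;0.098 0.021 0 0 0 0 10;0.098 0.021 0 0 0 0 10;0.098 0.021 0 0 0 0 10;0.05 0.01 0 0 0 0 10;0 0 0 0 0 0 10'
python3 -m inch '0.098 0.021 0 0 0 0 10;0.098 0.021 0 0 0 0 10;0.098 0.021 0 0 0 0 10;0 0 0 0 0 0 10'
python3 - <<'E'
from h import *
st();c=cam("wrist");im=arm.get_image("wrist");cv2.imwrite("pics/w4.png",cv2.resize(im[0:110,200:360],None,fx=5,fy=5,interpolation=cv2.INTER_CUBIC))
E
```

```text
clock: 12.15
position: [0.4604, -0.0408, 0.0372]
orientation: [-3.124, -0.332, -0.0]
force: [-0.2, 0.4, -2.1]
finger_gap: 0.266
clock: 12.55
position: [0.4696, -0.0388, 0.0373]
orientation: [-3.124, -0.332, -0.001]
force: [-0.0, -0.2, -1.7]
finger_gap: 0.264
12.55 [ 0.4696 -0.0388  0.0373] [-3.124e+00 -3.320e-01 -1.000e-03] [-0.  -0.2 -1.7] 0.264
```

View pics/w4.png

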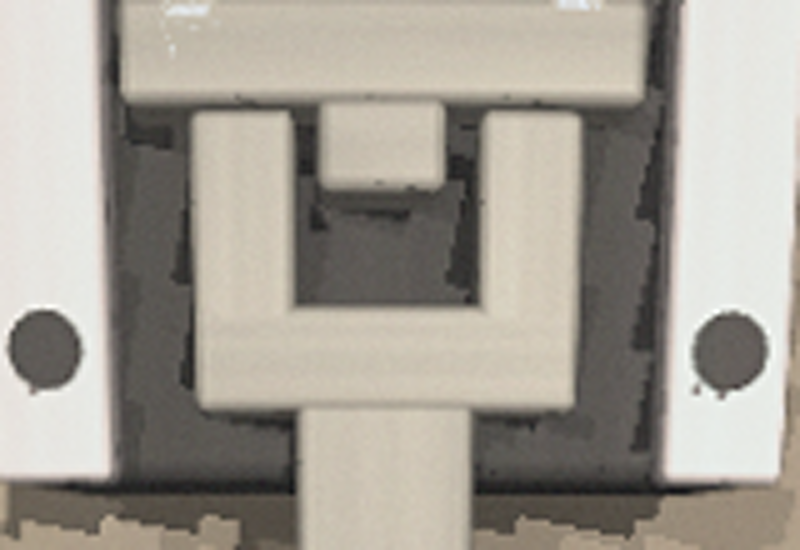

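The fork is squarely behind the clip, with the tab centred in the slot at about (382,145). The clip has already slid about 12 mm.

```bash
python3 -m inch '0.098 0.021 0 0 0 0 10;0.098 0.021 0 0 0 0 10;0.098 0.021 0 0 0 0 10;0.098 0.021 0 0 0 0 10;0.098 0.021 0 0 0 0 10'
for i in 1; do python3 -m inch '0.049 0.01 0 0 0 0 10;0 0 0 0 0 0 10'; done
python3 -m inch '0.049 0.011 0 0 0 0 10;0 0 0 0 0 0 10'
python3 -m inch '0.049 0.01 0 0 0 0 10;0 0 0 0 0 0 10'
python3 -m inch '0.049 0.011 0 0 0 0 10;0 0 0 0 0 0 10'
python3 -m inch '0.049 0.01 0 0 0 0 10;0 0 0 0 0 0 10'
python3 -m inch '0.049 0.011 0 0 0 0 10;0 0 0 0 0 0 10'
```

```text
clock: 13.1
position: [0.4839, -0.0358, 0.0373]
orientation: [3.124, 0.331, 0.0]
force: [-0.6, -0.2, -1.9]
finger_gap: 0.266
clock: 13.3
position: [0.4854, -0.0354, 0.0373]
orientation: [-3.124, -0.332, -0.0]
force: [-1.3, -0.5, -1.9]
finger_gap: 0.265
clock: 13.5
position: [0.4867, -0.0352, 0.0373]
orientation: [-3.124, -0.331, -0.0]
force: [-0.4, 0.5, -2.8]
finger_gap: 0.264
clock: 13.7
position: [0.4882, -0.0349, 0.0373]
orientation: [3.124, 0.331, 0.0]
force: [0.1, -0.0, -1.7]
finger_gap: 0.266
clock: 13.9
position: [0.4897, -0.0345, 0.0373]
orientation: [-3.124, -0.331, -0.0]
force: [-0.1, 0.5, -1.7]
finger_gap: 0.264
clock: 14.1
position: [0.4911, -0.0343, 0.0373]
orientation: [3.124, 0.331, -0.0]
force: [0.2, 1.7, -1.3]
finger_gap: 0.263
clock: 14.3
position: [0.4918, -0.0342, 0.0371]
orientation: [3.124, 0.331, -0.002]
force: [-2.2, -2.2, -0.5]
finger_gap: 0.266
```

```bash

python3 -m inch '0.033 0.007 0 0 0 0 10;0 0 0 0 0 0 10'
python3 -m inch '0.033 0.007 0 0 0 0 10;0 0 0 0 0 0 10'
python3 -m inch '0.033 0.007 0 0 0 0 10;0 0 0 0 0 0 10'
```

```text
clock: 14.5
position: [0.4924, -0.0341, 0.037]
orientation: [3.124, 0.331, -0.003]
force: [-4.2, -0.8, 0.4]
finger_gap: 0.26
clock: 14.7
position: [0.493, -0.0339, 0.0369]
orientation: [3.124, 0.331, -0.005]
force: [-6.0, -1.4, 0.6]
finger_gap: 0.259
clock: 14.9
position: [0.4932, -0.0339, 0.0367]
orientation: [3.124, 0.33, -0.007]
force: [-8.8, -2.6, 1.5]
finger_gap: 0.263
```

```bash

python3 -m inch '0.016 0.0035 0.016 0 0 0 10;0 0 0 0 0 0 10'
python3 -m inch '0.016 0.0035 0 0 0 0 10;0 0 0 0 0 0 10'
```

```text
clock: 15.1
position: [0.4933, -0.0339, 0.0371]
orientation: [3.124, 0.331, -0.008]
force: [-8.0, -1.6, 0.3]
finger_gap: 0.268
clock: 15.3
position: [0.4949, -0.0335, 0.0373]
orientation: [3.124, 0.331, -0.005]
force: [-3.6, -0.7, -0.7]
finger_gap: 0.266
```

```bash

python3 -m inch '0.033 0.007 0 0 0 0 10;0 0 0 0 0 0 10'
python3 -m inch '0.033 0.007 0 0 0 0 10;0 0 0 0 0 0 10'
python3 -m inch '0.033 0.007 0 0 0 0 10;0 0 0 0 0 0 10'
python3 -m inch '0.033 0.007 0 0 0 0 10;0 0 0 0 0 0 10'
```

```text
clock: 15.5
position: [0.498, -0.0327, 0.0378]
orientation: [-3.124, -0.331, -0.002]
force: [-0.7, -0.5, -1.7]
finger_gap: 0.266
clock: 15.7
position: [0.499, -0.0325, 0.0379]
orientation: [-3.124, -0.332, -0.002]
force: [-1.0, -1.0, -2.5]
finger_gap: 0.264
clock: 15.9
position: [0.4997, -0.0324, 0.0379]
orientation: [-3.124, -0.331, -0.001]
force: [-0.8, -0.3, -1.7]
finger_gap: 0.261
clock: 16.1
position: [0.5005, -0.0322, 0.0378]
orientation: [-3.124, -0.331, -0.0]
force: [-1.4, -0.2, -1.6]
finger_gap: 0.264
```

```bash

python3 -m inch '0.033 0.007 0 0 0 0 10;0 0 0 0 0 0 10'
python3 -m inch '0.033 0.007 0 0 0 0 10;0 0 0 0 0 0 10'
python3 -m inch '0.033 0.007 0 0 0 0 10;0 0 0 0 0 0 10'
python3 -m inch '0.033 0.007 0 0 0 0 10;0 0 0 0 0 0 10'
python3 -m inch '0.025 0.0053 0 0 0 0 10;0 0 0 0 0 0 10'
```

```text
clock: 16.3
position: [0.5015, -0.032, 0.0378]
orientation: [3.124, 0.331, 0.0]
force: [-0.8, -0.9, -0.3]
finger_gap: 0.268
clock: 16.5
position: [0.5025, -0.0318, 0.0378]
orientation: [-3.124, -0.331, -0.0]
force: [-0.9, -0.3, -1.3]
finger_gap: 0.269
clock: 16.7
position: [0.5034, -0.0316, 0.0378]
orientation: [3.124, 0.331, 0.0]
force: [-0.8, 0.4, -1.4]
finger_gap: 0.262
clock: 16.9
position: [0.5045, -0.0314, 0.0378]
orientation: [-3.124, -0.331, -0.0]
force: [-1.5, 0.2, -1.7]
finger_gap: 0.265
clock: 17.1
position: [0.5057, -0.0311, 0.0379]
orientation: [-3.124, -0.331, -0.002]
force: [0.4, -0.3, -1.8]
finger_gap: 0.263
```

```bash

python3 -m inch '0.025 0.0053 0 0 0 0 10;0 0 0 0 0 0 10'
python3 -m inch '0.025 0.0053 0 0 0 0 10;0 0 0 0 0 0 10'
python3 -m inch '0.025 0.0053 0 0 0 0 10;0 0 0 0 0 0 10'
```

```text
clock: 17.3
position: [0.5062, -0.031, 0.0379]
orientation: [-3.124, -0.332, -0.001]
force: [-0.1, -0.6, -1.8]
finger_gap: 0.267
clock: 17.5
position: [0.5067, -0.0309, 0.0378]
orientation: [-3.124, -0.331, -0.0]
force: [0.3, 0.0, -2.4]
finger_gap: 0.263
clock: 17.7
position: [0.5074, -0.0308, 0.0378]
orientation: [-3.124, -0.331, -0.0]
force: [-0.1, 0.7, -2.4]
finger_gap: 0.268
```

```bash

python3 -m inch '0.025 0.0053 0 0 0 0 10;0 0 0 0 0 0 10'
python3 -m inch '0.025 0.0053 0 0 0 0 10;0 0 0 0 0 0 10'
python3 -m inch '0.025 0.0053 0 0 0 0 10;0 0 0 0 0 0 10'
```

```text
clock: 17.9
position: [0.5082, -0.0307, 0.0378]
orientation: [3.124, 0.331, 0.0]
force: [0.3, 0.1, -2.3]
finger_gap: 0.265
clock: 18.1
position: [0.5089, -0.0305, 0.0378]
orientation: [3.124, 0.331, 0.0]
force: [-0.2, 0.3, -2.5]
finger_gap: 0.264
clock: 18.3
position: [0.5096, -0.0304, 0.0377]
orientation: [3.124, 0.331, 0.0]
force: [-0.9, 0.4, -1.7]
finger_gap: 0.264
```

```bash

python3 -m inch '0.02 0.0042 0 0 0 0 10;0 0 0 0 0 0 10'
python3 -m inch '0.02 0.0042 0 0 0 0 10;0 0 0 0 0 0 10'
python3 -m inch '0.02 0.0042 0 0 0 0 10;0 0 0 0 0 0 10'
```

```text
clock: 18.5
position: [0.5097, -0.0303, 0.0376]
orientation: [3.124, 0.331, -0.001]
force: [-2.2, -1.0, -1.9]
finger_gap: 0.263
clock: 18.7
position: [0.5098, -0.0303, 0.0375]
orientation: [3.124, 0.331, -0.003]
force: [-4.3, -1.4, -0.4]
finger_gap: 0.268
clock: 18.9
position: [0.5098, -0.0303, 0.0373]
orientation: [3.124, 0.331, -0.005]
force: [-4.9, -1.8, 0.8]
finger_gap: 0.265
```

It has come up solid: the force is rising with no motion. I'll give it one more small press, then back off and look.

```bash

python3 -m inch '0.02 0.0042 0 0 0 0 10;0 0 0 0 0 0 10'
python3 -m inch '-0.1 -0.021 0 0 0 0 10;-0.3 -0.063 0 0 0 0 10;-0.6 -0.126 0 0 0 0 10;-0.8 -0.168 0 0 0 0 10;-0.8 -0.168 0 0 0 0 10;-0.6 -0.126 0 0 0 0 10;0 0 0 0 0 0 10;0 0 0 0 0 0 10'
python3 - <<'E'
from h import *
st();c=cam("wrist");im=arm.get_image("wrist");cv2.imwrite("pics/w5.png",im[:200,130:430].repeat(2,0).repeat(2,1))
cv2.imwrite("pics/top5.png",arm.get_image("top"))
E
```

```text
clock: 19.1
position: [0.5099, -0.0303, 0.0372]
orientation: [3.124, 0.331, -0.006]
force: [-7.7, -1.3, 0.8]
finger_gap: 0.267
clock: 19.9
position: [0.4166, -0.0501, 0.0382]
orientation: [3.124, 0.331, 0.003]
force: [0.8, 0.4, -1.2]
finger_gap: 0.267
19.9 [ 0.4166 -0.0501  0.0382] [3.124e+00 3.310e-01 3.000e-03] [ 0.8  0.4 -1.2] 0.267
```

View pics/w5.png

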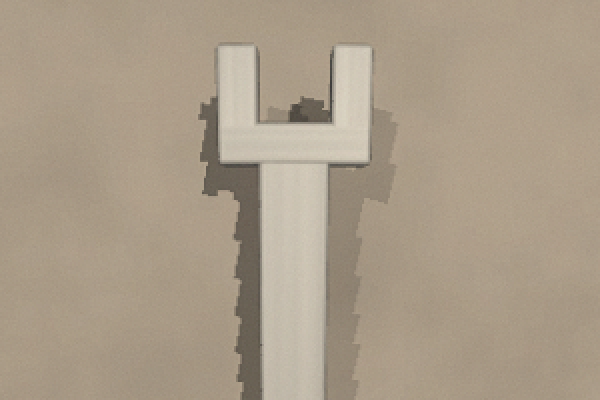

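```bash

python3 -m inch '0 0 0.6 0 0 0 10;0 0 0.8 0 0 0 10;0 0.4 0.6 0 0 0 10;0.3 0.8 0 0 0 0 10;0.55 0.9 0 0 0 0 10;0.55 0.9 0 0 0 0 10;0.55 0.9 0 0 0 0 10;0.55 0.9 0 0 0 0 10;0.55 0.9 0 0 0 0 10;0.55 0.9 0 0 0 0 10;0.5 0.8 0 0 0 0 10;0.3 0.6 0 0 0 0 10;0 0 -0.5 0 0 0 10;0 0 -0.7 0 0 0 10;0 0 -0.6 0 0 0 10;0 0 -0.4 0 0 0 10;0 0 -0.2 0 0 0 10;0 0 -0.1 0 0 0 10;0 0 0 0 0 0 10;0 0 0 0 0 0 10'
```

```text
clock: 22.0
position: [0.5484, 0.1902, 0.0234]
orientation: [-3.124, -0.331, -0.002]
force: [-0.5, 0.6, -1.5]
finger_gap: 0.269
```

```bash

python3 -m inch '0 0 -0.15 0 0 0 10;0 0 -0.1 0 0 0 10;0 0 -0.05 0 0 0 10;0 0 0 0 0 0 10;0 0 0 0 0 0 10'
python3 -m inch '0 0 -0.025 0 0 0 10;0 0 0 0 0 0 10;0 0 0 0 0 0 10'
python3 -m inch '0 0 -0.025 0 0 0 10;0 0 0 0 0 0 10;0 0 0 0 0 0 10'
```

```text
clock: 22.5
position: [0.5479, 0.19, 0.0137]
orientation: [3.124, 0.331, -0.0]
force: [-1.0, -0.1, -2.0]
finger_gap: 0.269
clock: 22.8
position: [0.548, 0.19, 0.013]
orientation: [3.124, 0.331, 0.0]
force: [-0.4, 0.4, -2.0]
finger_gap: 0.266
clock: 23.1
position: [0.548, 0.1901, 0.0129]
orientation: [3.124, 0.331, 0.001]
force: [-2.5, -1.3, 6.2]
finger_gap: 0.268
```

```bash

python3 -m inch '0 0 0 0 0 0 30;0 0 0 0 0 0 40;0 0 0 0 0 0 60;0 0 0 0 0 0 85;0 0 0 0 0 0 85;0 0 0 0 0 0 85;0 0 0 0 0 0 85;0 0 0.3 0 0 0 85;0 0 0.6 0 0 0 85;0 0 0.9 0 0 0 85;0 0 0.9 0 0 0 85;0 0 0.9 0 0 0 85;0 0 0.9 0 0 0 85;0 0 0.6 0 0 0 85;0 0 0 0 0 0 85'
python3 -m inch '-0.1 -0.6 0 0 0 0 85;-0.2 -0.9 0 0 0 0 85;-0.2 -0.9 0 0 0 0 85;-0.2 -0.9 0 0 0 0 85;-0.2 -0.9 0 0 0 0 85;-0.2 -0.9 0 0 0 0 85;-0.2 -0.9 0 0 0 0 85;0 -0.6 0 0 0 0 85;0 0 0 0 0 0 85;0 0 0 0 0 0 85'
python3 - <<'E'
from h import *
st();c=cam("wrist");im=arm.get_image("wrist");cv2.imwrite("pics/w6full.png",im)
print(im.shape,proj(c,[.607,-.0103,.036]),proj(c,[.548,.19,.01]))
u,v=proj(c,[.61,-.0103,.036]).astype(int)
cr=im[max(0,v-80):v+70,max(0,u-100):u+100];a=cv2.resize(cr,(780,int(780*cr.shape[0]/cr.shape[1])),interpolation=cv2.INTER_CUBIC)
cv2.imwrite("pics/w6.png",a)
E
```

```text
clock: 24.6
position: [0.5494, 0.1908, 0.1687]
orientation: [-3.123, -0.331, -0.008]
force: [0.6, 0.2, -0.1]
finger_gap: 0.998
clock: 25.6
position: [0.5087, -0.0077, 0.1649]
orientation: [-3.124, -0.33, 0.001]
force: [0.3, 0.5, -0.1]
finger_gap: 0.997
25.6 [ 0.5087 -0.0077  0.1649] [-3.124e+00 -3.300e-01  1.000e-03] [ 0.3  0.5 -0.1] 0.997
(420, 560, 3) [304.99302388  81.90710529] [ 69.84894005 107.01633714]
```

View pics/w6.png

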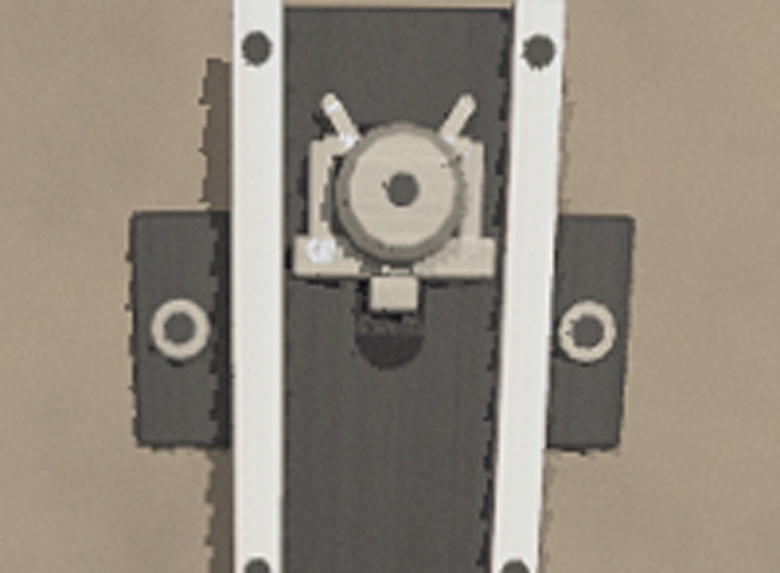

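View pics/w6full.png

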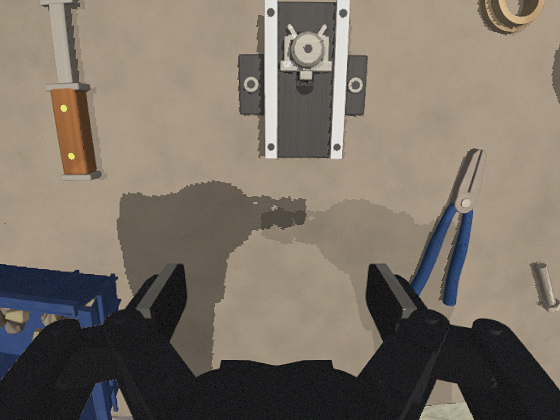

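The clip encloses the pin, with the head at (402,188), its arms parallel and its flared tips past the pin. The tab is at (394,293). The pusher lies clear to the left, and the pliers and bolt are untouched.

```bash
python3 -c "
from cell import arm
print(arm.hand_in())"
```

```text
the job is handed in; nothing more can be done
None
```

The clip is pushed fully home on the pin's neck, the pusher lies back on the bench, and I handed the job in at about 26 s of the 61 s allowed.

- **Pushing:** I gripped the pusher by its handle and set its height by feeling the track floor. The clip then went along the track onto the neck:
  - The measured force peaked at about 9 N while the arms spread, then ran at 1–2 N along the neck.
  - The force dropped to about zero when the clip snapped in.
  - About 4 mm further on it came up solid. I stopped at about 8 N, under the 15 N limit.
- **Clip check:** The last wrist picture shows the clip around the pin. Its arms look parallel and its flared tips are past the pin. Where it stopped agrees with the pin position I measured from the pictures to within about 1.5 mm.
- **Pusher check:** It was lowered until it touched the bench at the height it was first gripped, then released. The picture shows it flat, about 15 cm to the left of the slide block.
- **Other things:** The pliers, bolt and bronze ring looked undisturbed in the last picture. The nut was out of view, but the arm never went low near it.

No check failed. One picture, taken as the pusher backed off, missed the block, so the clip was checked only from the later one.

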